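# Load and lock the die plate of a craft press

## Robot

A 6-joint arm with a two-finger parallel gripper is mounted at the origin on the work surface. World frame = base frame: x ahead of the robot, y to its left, z up, the work surface at z = 0. Lengths are in mm, angles in rad, forces in N, time in s.
With the tool pointing down it reaches from about 275 to 750 mm from the base axis. Payload 10.2 kg.
Tool frame: the origin (TCP) lies midway between the tips of the shut fingers; the grasp point (between the pads) lies 19 mm behind it (ctrl.tcp_to_grasp is the z of the grasp point in the tool frame, in mm); z points along the fingers, y is the direction in which the jaws open and shut (so a half turn about z gives the same grasp; the last joint's range is limited). The gripper opens to 85 mm and grips with 20 to 120 N. Pads are 22 mm wide; open, the fingers measure 114 mm over their backs; the gripper's body (76 mm by 85 mm) begins 54 mm behind the grasp point. The pads swing forward as they close: fully open they stand 13 mm farther back than shut.
Start: joints at [-0.223, 0.313, 1.498, -0, 1.331, -0.223], TCP at [525.006, -0.013, 231.294] pointing down, gripper open.
Joint ranges: [-2.94, 2.94], [-0.97, 2.17], [0.19, 2.56], [-1.23, 4.37], [0.02, 3.11], [-2.88, 2.88]. Speed limits (rad/s): [2.39, 2.39, 3.01, 3.14, 3.14, 3.14].

## Interface

Orientations are given as a unit quaternion [w, x, y, z].
In Python, from rig import sensors, capture, order, ctrl gives the robot as it stands. The module is installed in compiled form; this text tells all that it offers.
- The arm moves only by the tool play_rows, never from a script. Its argument "deltas" is a list of rows, each a list of 7 numbers: the shift along the world's x, y, z in units of 40 mm (1.0 is 40 mm), then the turn, a rotation vector about the world's x, y, z in units of 6 degrees (1.0 is 6 degrees), then the opening, from -1 (shut) to 1 (fully open). A call has 1 to 8 rows; each row shifts and turns the commanded pose from where the row before left it; what a row does not reach is not made up. A row lasts 1/12 s, in which the tool goes at most 41.7 mm and 7.16 degrees, less where a joint would pass 70% of its speed; a pose out of reach is approached as far as the arm can. A call is refused whole if a number of a shift passes 1 or a number of a turn 1, either way. A call with a gripper value outside its range is refused whole. The fingers move at their own pace and stop on an object; "squeeze" is the grip in N (left out, the last holds). Time passes only in rows, so rows that do not move let the fingers close. It gives the time, the measured TCP pose, the force and the opening at its end, in the units of the state.
- sensors.sense(): the state, without advancing time (a new reading comes with each control period).
- capture(name): name is "scene" or "side" or "wrist"; returns a dict with "pixels" (480x640x3 uint8, red, green, blue), "z_map" (480x640 float32, mm along the optical axis (not along the pixel's ray), 0 where there is no reading), "fx", "fy", "cx", "cy" (pixels), "k1" (the pictures are not rectified: a ray, as slopes to the right and down, at radius r is drawn at 1 + k1 r^2 times it, then the intrinsics apply), "eye" and "rotation" of the camera in the world; the wrist camera has in their place "tool_from_camera" (4x4, takes a point from camera to tool coordinates, whose origin is the TCP and whose axes are the flange's). Camera axes: x right, y down, z forward; pixel columns grow to the right and rows downward; lengths in mm; the calibration is good to about 2 mm. A picture is of the moment at which its call begins: read the wrist's pose just before it.
- order.finish_job(): hands the job in, once; it reports no verdict.
The state is a dict: "time_s": time; "joints": joint angles; "dq": joint speeds; "tau": joint torques, N m; "eef_pos": TCP position; "ee_rot": TCP orientation; "force": force on the tool from outside, world axes, zero at the start; "wrist_torque": the same for the moment, N m; "grip_width": opening from 0.0 (shut) to 1.0 (fully open).
Only numpy, scipy, OpenCV 4.12 (cv2) and the standard library are available. Lean on these libraries where they do the work, as an engineer would, in place of code of your own. Each camera call takes 0.05 s, during which the arm holds its last target. There are 200 camera calls.

## Task

Get the craft press ready for cutting: nudge its lock slide switch open by the ridge, lower the one plate whose holes fit the two pins of the press bed until it lies flat and fully home, then slide the switch all the way back so that the lock holds the plate. Leave the supplies on the table standing where they are.

Things in the scene. Friction and masses are not known exactly. Their poses are not given: they have to be found in the camera images.
- press: white tabletop die press fixed to the table. Origin at table height under the bed's middle across y; x to its back, y to its left, z up. Deck 30 mm above the table, x -100 to 135, y -190 to 110 mm. Right of the bed stands the switch housing: x -60 to 60, y -178 to -74 mm, flat top 48 mm above the table
- head_edge (a point): middle of the lower front edge of the press's head, a thick white bar over the full width (axes as the press). From here it spans 64 mm back (x), y -150 to 150 mm, z 0 to 65 mm up (74 with the black grip). Its underside is 52 mm above the housing top. It stands just over the ridge's far end: a tool coming straight down hits it, so lean the tool 30 to 45 degrees back to the press's front
- nest (a point): middle of the press bed, on the deck, axes as the press. Two steel pins stand at y = +47.5 and -47.5 mm: 10 mm diameter, 14 mm high, the top 5 mm tapered to 4 mm. The fitting plate lies with its long side along y, either way round, its centre point 19 mm above this point when home. The locked tongue covers the bed at y below -55 mm, 10.5 mm above the deck
- ridge (a point): top middle of the small ridge on the lock switch's flush grey cap (30 x 50 mm, 1 mm proud of the housing top), in front of and below the head's edge. Ridge: 20 mm long along the press x, 6 mm thick along y, its top 9 mm above the housing's flat top. It moves with the switch; push it sideways along the press y. Axes as the press
- lock (a joint): travel of the lock switch in m. 0 = locked: ridge nearer the bed, steel tongue 10 mm over the end of a seated plate. 0.020 = open: ridge 20 mm farther along the press's -y, tongue clear of the plate. Starts locked. A detent holds both ends: it takes about 5.5 N to start it, less towards mid travel (0.010), beyond which it snaps on to the other end by itself
- plate_a_mid (a point): bare metal plate 130 (x) x 80 (y) x 8 mm lying on the table, with a black grip bar 40 long (x), 18 wide (y), 30 mm high on its middle (top 38 mm above the underside). About 0.25 kg. Point: plate centre, 19 mm above the underside, in the bar. Two 13 mm holes on the long centre line, at x = +47.5 and -47.5 mm
- plate_b_mid (a point): bare metal plate 130 (x) x 80 (y) x 8 mm lying on the table, with a black grip bar 40 long (x), 18 wide (y), 30 mm high on its middle (top 38 mm above the underside). About 0.25 kg. Point: plate centre, 19 mm above the underside, in the bar. Two 13 mm holes on the long centre line, at x = +32.5 and -32.5 mm
- plate_c_mid (a point): bare metal plate 130 (x) x 80 (y) x 8 mm lying on the table, with a black grip bar 40 long (x), 18 wide (y), 30 mm high on its middle (top 38 mm above the underside). About 0.25 kg. Point: plate centre, 19 mm above the underside, in the bar. Two 13 mm holes set diagonally, at (x, y) = (47.5, 20) and (-47.5, -20) mm
- pen_cup: grey pen cup, 72 mm across, 95 mm high, pens up to 166 mm high; origin under its centre. A bystander.
- glue: white glue bottle, 44 mm across, 120 mm high; origin under its centre. A bystander.
- spool: upright wooden spool, 70 mm across, 60 mm high; origin under its centre. A bystander.
- tape: roll of tape lying flat, 84 mm across, 24 mm high; origin under its centre. A bystander.
- stamp: wooden hand stamp, 75 x 50 mm, 66 mm high with its knob; origin under its centre. A bystander.
- stapler: stapler, 120 mm long (x), 45 mm wide, 41 mm high; origin under its centre. A bystander.
- button_jar: white cup, 80 mm across, 70 mm high, left of the press; origin under its centre. A bystander.
Not all that is in view belongs to the job. What is shaped like the part that bears plate_a_mid but orange is not meant.

How it is judged:
By the outcome, as a careful person would: the job done as asked, in the order asked, and still so for the second after the job is handed in, with the robot touching nothing.
It also fails if it takes over 61 s, if anything falls off the work surface, if the arm or the gripper's body presses on something with over 40 N, if the wrist force passes 120 N, or if a joint passes its speed limit or range.

## Working session

There is one attempt and no reset: what is moved stays moved. The work goes in short steps, Python scripts to look and compute and a tool call to move; the robot and the scene stay as the last step left them, time stands still between calls to the robot, and variables do not carry over. Pictures are saved under pics/ and viewed, about 8 in all and at most 12, crops included, and the job is handed in when it is done.

Besides the shell and the picture viewer there is one more tool, called after "Call:" as a command line: name --pt "numbers of a row" for each row, then --argument value for the rest. play_rows: Moves the arm, as the interface text tells. Its arguments: {"type":"object","properties":{"deltas":{"type":"array","items":{"type":"array","items":{"type":"number"}}},"squeeze":{"type":"number"}},"required":["deltas"]}

```bash
mkdir -p pics; cat > h.py <<'E'
import numpy as np, cv2, pickle
from rig import sensors, capture, order, ctrl
from scipy.spatial.transform import Rotation as R
def snap(n):
    s=sensors.sense(); c=dict(capture(n))
    if n=='wrist':
        q=s['ee_rot']; T=np.eye(4); T[:3,:3]=R.from_quat([q[1],q[2],q[3],q[0]]).as_matrix(); T[:3,3]=s['eef_pos']
        M=T@np.array(c['tool_from_camera']); c['eye']=M[:3,3]; c['rotation']=M[:3,:3]
    return c
def world(c):
    K=np.array([[c['fx'],0,c['cx']],[0,c['fy'],c['cy']],[0,0,1.]])
    u,v=np.meshgrid(np.arange(640.),np.arange(480.))
    p=cv2.undistortPoints(np.stack([u,v],-1).reshape(-1,1,2),K,np.array([c['k1'],0,0,0.])).reshape(480,640,2)
    z=np.array(c['z_map'])
    P=np.dstack([p*z[...,None],z])@np.array(c['rotation']).T+np.array(c['eye'])
    P[z==0]=np.nan
    return P
def save(c,f,crop=None,k=1):
    im=c['pixels'][...,::-1]
    if crop: u0,u1,v0,v1=crop; im=im[v0:v1,u0:u1]
    cv2.imwrite('pics/'+f,cv2.resize(im,None,fx=k,fy=k,interpolation=cv2.INTER_CUBIC))
E
python3 - <<'E'
from h import *
for n in ['scene','side','wrist']:
    c=snap(n); pickle.dump(c,open(n+'.pkl','wb')); save(c,n+'0.png'); print(n,c['eye'],c['k1'],np.round(c['rotation'],2).tolist())
print(sensors.sense(),ctrl.tcp_to_grasp)
E
```

```text
scene [1186.58279705  587.39707619 1377.96142013] 0.05155923713880521 [-0.12, 0.39, 0.87, -0.28]
side [  441.41862858 -1203.52365854  1343.05078578] -0.04213668404338837 [-0.37, 0.93, -0.04, 0.01]
wrist [525.63018715  66.10656427 372.86431418] -0.03328824468340648 [[1.0, -0.0, -0.0], [-0.0, -0.97, -0.26], [0.0, 0.26, -0.97]]
{'time_s': 0.15, 'joints': array([-2.23400963e-01,  3.13278473e-01,  1.49820813e+00, -7.83960821e-06,
        1.33100920e+00, -2.23406378e-01]), 'dq': array([ 0.00295136, -0.00292012, -0.00240226,  0.00046497,  0.00122528,
        0.00038733]), 'tau': array([ 1.79854873e-03, -4.12368500e+01, -2.59796566e+01, -1.57318855e-04,
        3.17765021e-03, -3.62555340e-05]), 'eef_pos': array([5.24821993e+02, 2.57766549e-02, 2.30909043e+02]), 'ee_rot': array([-3.80091800e-04,  7.07104135e-01,  7.07109283e-01, -2.43855013e-04]), 'force': array([-0.54231354,  0.28088722, -0.5243112 ]), 'wrist_torque': array([-0.00774216, -0.05976068, -0.01217604]), 'grip_width': 1.001649568136782} -18.700000000000003
```

View pics/scene0.png

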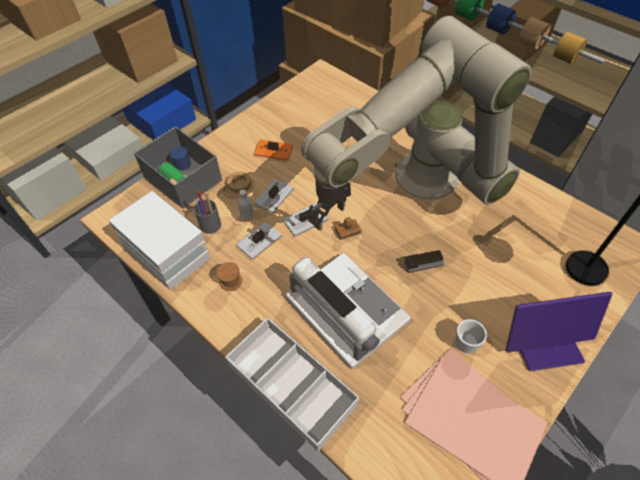

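View pics/side0.png

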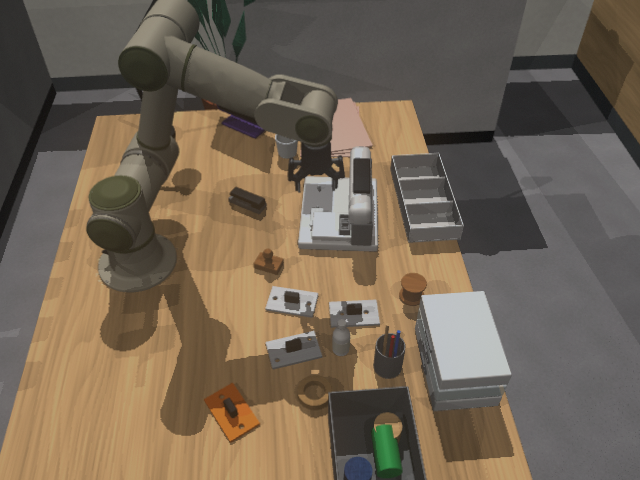

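The side view shows three grey plates near (292,300), (355,313) and (293,349), and an orange one at (232,410) that is excluded. The press is near (340,215), with its switch near (345,224). Next I'll enlarge the plates and press to read the hole patterns.

```bash
python3 - <<'E'
s=open('h.py').read()
s=s.replace("    return c\ndef world","    else:\n        q=c['rotation']; c['rotation']=R.from_quat([q[1],q[2],q[3],q[0]]).as_matrix()\n    return c\ndef world")
open('h.py','w').write(s)
E
python3 - <<'E'
from h import *
c=snap('side'); pickle.dump(c,open('side.pkl','wb')); P=world(c)
save(c,'crop1.png',(250,400,170,370),4)
im=cv2.imread('pics/crop1.png'); im=im[:,:]; cv2.imwrite('pics/crop1.png',cv2.resize(im,(450,600)) if 0 else cv2.resize(im,(450,600)))
np.set_printoptions(precision=1,suppress=True)
for u,v in [(292,297),(355,309),(293,345),(275,300),(335,315),(275,350),(345,222),(360,215),(325,240),(150,330),(310,190),(413,280),(340,340)]: print(u,v,P[v,u])
E
```

```text
292 297 [ 444.4 -188.1   27.4]
355 309 [ 608.8 -247.    34.3]
293 345 [ 439.3 -347.7   37.2]
275 300 [ 397.5 -180.4    9.1]
335 315 [ 556.2 -244.5    9.9]
275 350 [ 392.5 -337.7    4.5]
345 222 [613.5  47.8  64.2]
360 215 [646.5 -11.9 149.5]
325 240 [551.2   9.7  32.8]
150 330 [  62.  -243.2   -4.6]
310 190 [522.7 236.5  26.7]
413 280 [ 772.8 -185.2   63.3]
340 340 [ 555.6 -366.7   73.8]
```

View pics/crop1.png

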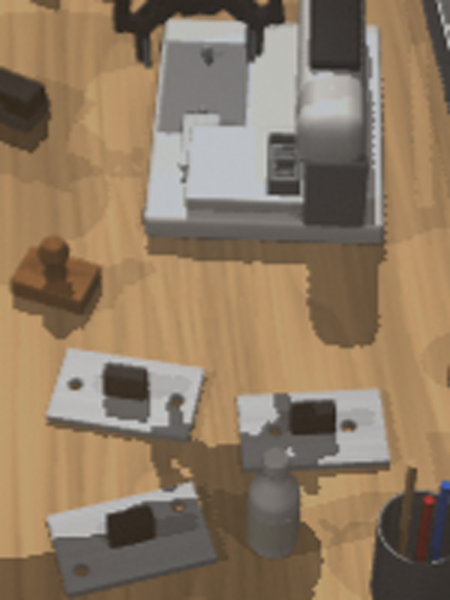

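The grey plates in the crop (3 crop px per image px):
- **Left upper, side (292,300):** holes at crop (75,384) and (177,401). They lie on the centre line about 0.73 of the length apart, which matches 95/130, so this is plate_a.
- **Right (355,313):** holes close together, so plate_b.
- **Lower (293,349):** diagonal holes, so plate_c.

Next is the wrist view of the press.

View pics/wrist0.png

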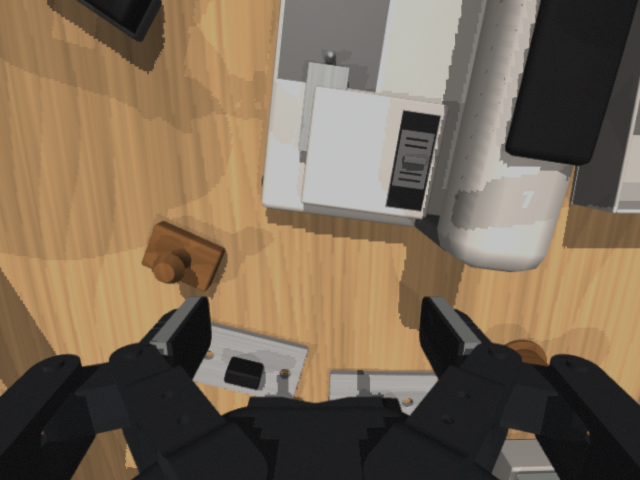

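```bash
python3 - <<'E'
from h import *
np.set_printoptions(precision=1,suppress=True)
for n in ['side','wrist']:
    c=pickle.load(open(n+'.pkl','rb')); P=world(c)
    roi=(P[...,0]>420)&(P[...,0]<800)&(P[...,1]>-90)&(P[...,1]<330)
    if n=='side':
        t=(P[...,0]>200)&(P[...,0]<700)&(P[...,1]>-150)&(P[...,1]<0)&(P[...,2]<12)&(P[...,0]<450); print('table z',np.median(P[...,2][t]))
    h,e=np.histogram(P[...,2][roi],bins=np.arange(-6,190,3)); print(n,[(int(e[i]),int(h[i])) for i in range(len(h)) if h[i]>60])
    for lo,hi,nm in [(24,36,'deck'),(44,56,'housing')]:
        m=roi&(P[...,2]>lo)&(P[...,2]<hi); m=cv2.erode(m.astype(np.uint8),np.ones((3,3)))
        k,l,st,ce=cv2.connectedComponentsWithStats(m)
        for i in range(1,k):
            if st[i,4]>150:
                q=P[l==i][:, :2].astype(np.float32); r=cv2.minAreaRect(q); print(nm,st[i],np.round(r[0],1),np.round(r[1],1),round(r[2],1),np.median(P[l==i][:,2]))
E
```

```text
table z 1.0775857716710107
side [(-6, 657), (-3, 1633), (0, 2080), (3, 1256), (6, 426), (9, 111), (12, 70), (15, 70), (18, 81), (21, 112), (24, 342), (27, 658), (30, 825), (33, 499), (36, 181), (39, 106), (42, 158), (45, 342), (48, 351), (51, 226), (54, 87), (150, 66), (153, 71), (156, 97), (159, 161), (162, 208), (165, 166), (168, 130), (171, 203), (174, 204), (177, 97)]
deck [303 177  15  35 180] [523.2 216.6] [158.9  42.8] 81.6 30.519256839783452
deck [318 191  28  20 200] [585.9 177.3] [91.5 84.9] 87.2 31.001320771407222
deck [300 214  22  31 183] [495.3  56.6] [ 53.7 137.5] 16.3 30.509640403736512
housing [319 212  31  25 342] [582.5  56.6] [105.   86.3] 87.9 49.32729236491821
wrist [(-3, 24225), (0, 7267), (21, 90), (24, 344), (27, 16264), (30, 8129), (39, 106), (42, 1562), (45, 10372), (48, 5096), (51, 61), (54, 168), (57, 82), (117, 316), (120, 392), (123, 435), (126, 432), (129, 464), (132, 440), (135, 476), (138, 492), (141, 492), (144, 628), (147, 1041), (150, 1158), (153, 1134), (156, 1490), (159, 4363), (162, 5631), (165, 1386), (168, 929), (171, 10123), (174, 3677)]
deck [  262     0   224   226 22543] [573.4 101.3] [207.  176.7] 82.4 29.647941957513922
housing [  302    87   146   143 14334] [576.2  55.1] [111.1 120.7] 81.9 47.66599293745426
```

The wrist view shows the switch cap with its ridge at about (413,160) and the deck's front edge from (280,80) to (265,205), so the press is yawed about -8°. I'll move to see the bed and pins, then view the plate.

Call:
play_rows --pt "0.2 0.9 0 0 0 0 1" --pt "0.2 0.9 0 0 0 0 1" --pt "0.1 0.9 0 0 0 0 1" --pt "0 0.8 0 0 0 0 1" --pt "0 0 0 0 0 0 1" --pt "0 0 0 0 0 0 1" --pt "0 0 0 0 0 0 1"

```text
time_s: 0.78
eef_pos: [544.9, 139.5, 231.1]
ee_rot: [-0.0, 0.707, 0.707, -0.0]
force: [1.4, -0.9, -0.1]
grip_width: 0.999
```

```bash
python3 - <<'E'
from h import *
c=snap('wrist'); pickle.dump(c,open('wpress.pkl','wb')); save(c,'wpress.png'); s=sensors.sense(); print(s['eef_pos'],np.abs(s['dq']).max(),s['time_s'])
E
```

```text
[545.02877644 139.10045411 231.19358587] 0.011872162050453565 0.8333
```

View pics/wpress.png

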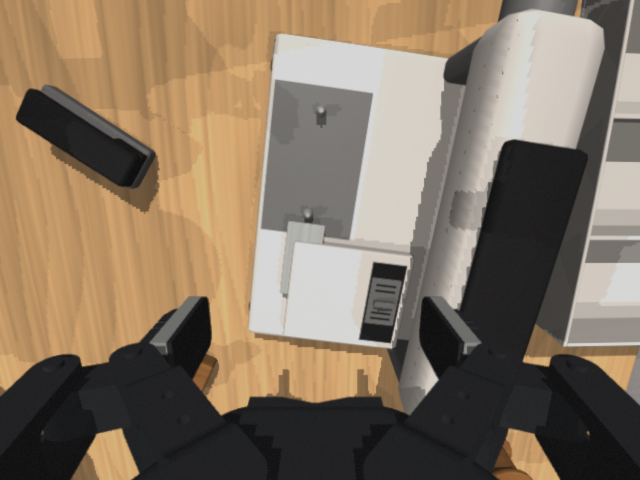

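The pins show at (320,108) and (307,213), and the ridge at about (383,296). Now I'll measure their world positions by intersecting rays with the known heights.

```bash
cat >> h.py <<'E'
def ray(c,u,v,z):
    K=np.array([[c['fx'],0,c['cx']],[0,c['fy'],c['cy']],[0,0,1.]])
    p=cv2.undistortPoints(np.array([[[float(u),float(v)]]]),K,np.array([c['k1'],0,0,0.])).ravel()
    d=np.array(c['rotation'])@np.array([p[0],p[1],1]); e=np.array(c['eye']); return e+d*(z-e[2])/d[2]
E
python3 - <<'E'
from h import *
np.set_printoptions(precision=1,suppress=True)
c=pickle.load(open('wpress.pkl','rb')); P=world(c)
for n,u,v,z in [('pinL top',320,108,44),('pinR top',307,213,44),('ridge',383,296,57),('deckFL',276,35,30),('deckFR',250,330,30),('houFR',285,334,48),('houFL',294,243,48),('houBR',394,347,48)]: print(n,ray(c,u,v,z),P[v,u])
m=(P[...,2]>52.5)&(P[...,2]<62); m=m.astype(np.uint8); m[:, :355]=0; m[:,420:]=0; m[:255]=0; m[350:]=0
k,l,st,ce=cv2.connectedComponentsWithStats(m)
for i in range(1,k):
    if st[i,4]>8: print(st[i],ce[i],P[l==i].mean(0),np.ptp(P[l==i],axis=0))
# deck mask edges
m=((P[...,2]>25)&(P[...,2]<36)).astype(np.uint8)
v=np.arange(90,320,5); pts=np.array([ray(c,np.where(m[a,200:330])[0].min()+200,a,30) for a in v]); 
f=np.polyfit(pts[:,1],pts[:,0],1); print('front edge yaw',-np.degrees(np.arctan(f[0])),np.abs(np.polyval(f,pts[:,1])-pts[:,0]).max(), f)
save(c,'w2.png',(270,430,90,360),2.2)
im=cv2.imread('pics/w2.png');print(im.shape)
E
```

```text
pinL top [550.4 239.5  44. ] [550.5 239.7  41.9]
pinR top [538.4 145.6  44. ] [538.4 145.6  44. ]
ridge [612.1  66.   57. ] [613.9  62.3  48.6]
deckFL [511.7 302.1  30. ] [511.2 303.5  24.9]
deckFR [475.1  14.2  30. ] [474.5  12.7  27.3]
houFR [514.8  19.7  48. ] [514.7  19.2  47.2]
houFL [525.8 117.2  48. ] [525.7 116.7  46.2]
houBR [628.6   4.1  48. ] [628.5   4.4  48.4]
[373 300  21   9 136] [383. 304.] [612.8  56.9  55.7] [19.8  7.7  5.5]
front edge yaw -7.577761963324205 1.119037154492048 [  0.1 471. ]
(594, 352, 3)
```

View pics/w2.png

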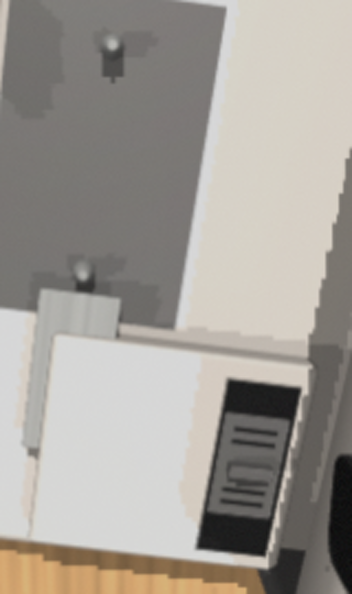

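The ridge centre is at crop (250,472), image (383.5,304.5), which gives world (612.8, 57, 57). The pins are 94.7 mm apart (95 nominal), the nest is at about (545,192), and the yaw is about -7.4°.

For the switch I'll turn the tool about 83° so the jaws lie along press y and lean it 40° to the front. Then I'll straddle the ridge with a 20 mm opening.

Call:
play_rows --pt "0 -0.25 0 0 0 0.984 -0.53" --pt "0 -0.25 0 0 0 0.984 -0.53" --pt "0 -0.25 0 0 0 0.984 -0.53" --pt "0 -0.25 0 0 0 0.984 -0.53" --pt "0 -0.25 0 0 0 0.984 -0.53" --pt "0 -0.25 0 0 0 0.984 -0.53" --pt "0 -0.25 0 0 0 0.984 -0.53" --pt "0 -0.21 0 0 0 0.984 -0.53" --squeeze 40

```text
time_s: 1.5
eef_pos: [545.0, 59.6, 231.4]
ee_rot: [0.0, 0.363, 0.932, -0.0]
force: [-0.1, -0.2, -0.0]
grip_width: 0.235
```

Call:
play_rows --pt "0 0 0 0 0 0.984 -0.53" --pt "0 0 0 0 0 0.984 -0.53" --pt "0 0 0 0 0 0.984 -0.53" --pt "0 0 0 0 0 0.984 -0.53" --pt "0 0 0 0 0 0.984 -0.53" --pt "0 0 0 0 0 0.984 -0.53" --pt "0 0 0 -0.123 -0.944 0 -0.53" --pt "0 0 0 -0.123 -0.944 0 -0.53"

```text
time_s: 2.17
eef_pos: [545.7, 60.0, 231.3]
ee_rot: [0.102, 0.065, 0.993, -0.007]
force: [0.6, 1.0, -1.1]
grip_width: 0.238
```

Call:
play_rows --pt "0 0 0 -0.123 -0.944 0 -0.53" --pt "0 0 0 -0.123 -0.944 0 -0.53" --pt "0 0 0 -0.123 -0.944 0 -0.53" --pt "0 0 0 -0.123 -0.944 0 -0.53" --pt "0 0 0 -0.123 -0.944 0 -0.53" --pt "0 0 0 0 0 0 -0.53" --pt "0 0 0 0 0 0 -0.53"

```text
time_s: 2.75
eef_pos: [544.5, 60.7, 231.2]
ee_rot: [0.34, 0.061, 0.938, -0.023]
force: [-0.1, -0.7, 0.2]
grip_width: 0.233
```

```bash
python3 - <<'E'
from h import *
np.set_printoptions(precision=3,suppress=True)
s=sensors.sense(); q=s['ee_rot']; print(s['eef_pos'],s['joints'],s['time_s'],s['grip_width']); print(R.from_quat([q[1],q[2],q[3],q[0]]).as_matrix())
E
```

```text
[544.543  60.72  231.219] [-0.09   0.079  1.952 -0.065  0.417 -1.482] 2.75 0.23293441665160722
[[-0.762  0.13   0.635]
 [ 0.099  0.992 -0.084]
 [-0.64  -0.001 -0.768]]
```

Call:
play_rows --pt "0.235 0 -0.8 0 0 0 -0.53" --pt "0.235 0 -0.8 0 0 0 -0.53" --pt "0.235 0 -0.8 0 0 0 -0.53" --pt "0.235 0 -0.8 0 0 0 -0.53" --pt "0 0 0 0 0 0 -0.53" --pt "0 0 0 0 0 0 -0.53"

```text
time_s: 3.25
eef_pos: [582.9, 60.5, 103.4]
ee_rot: [0.339, 0.061, 0.938, -0.023]
force: [0.9, -0.0, 0.4]
grip_width: 0.238
```

```bash
python3 - <<'E'
from h import *
np.set_printoptions(precision=1,suppress=True)
c=snap('wrist'); pickle.dump(c,open('wr.pkl','wb')); save(c,'wr.png')
P=world(c); print(sensors.sense()['eef_pos'])
m=((P[...,2]>51)&(P[...,2]<62)&(P[...,0]>590)&(P[...,0]<640)&(P[...,1]>20)&(P[...,1]<100)).astype(np.uint8)
k,l,st,ce=cv2.connectedComponentsWithStats(m)
for i in range(1,k):
    if st[i,4]>30: print(st[i],ce[i],np.nanmedian(P[l==i],0),P[l==i].min(0),P[l==i].max(0))
E
```

```text
[583.4  60.8 105.3]
[309 236  10  27 260] [313.5 249. ] [608.9  55.5  56.5] [602.8  51.1  51.1] [623.6  59.   57.5]
```

View pics/wr.png

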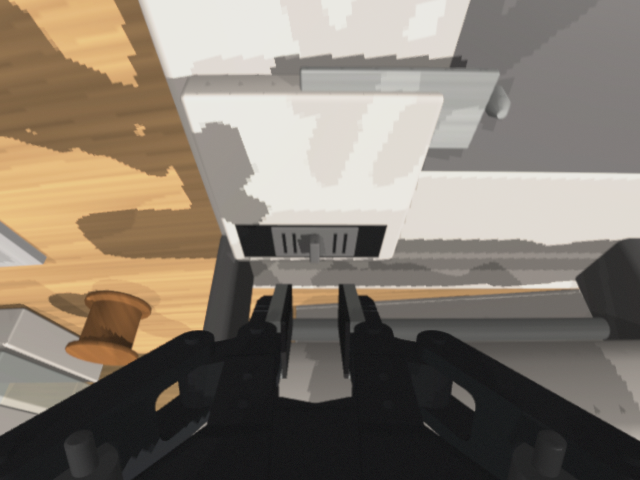

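The wrist view shows the ridge at (314,248), centred between the fingertips at 290 and 342. Descending along the lean to straddle it.

Call:
play_rows --pt "0.24 -0.03 -0.28 0 0 0 -0.53" --pt "0.24 -0.03 -0.28 0 0 0 -0.53" --pt "0.24 -0.03 -0.28 0 0 0 -0.53" --pt "0.12 -0.015 -0.14 0 0 0 -0.53" --pt "0.12 -0.015 -0.14 0 0 0 -0.53" --pt "0 0 0 0 0 0 -0.53" --pt "0 0 0 0 0 0 -0.53"

```text
time_s: 3.88
eef_pos: [620.9, 56.1, 62.9]
ee_rot: [0.343, 0.061, 0.937, -0.024]
force: [0.1, -0.0, -0.1]
grip_width: 0.236
```

Call:
play_rows --pt "0 0 0 0 0 0 -0.53" --pt "0 0 0 0 0 0 -0.53"

```text
time_s: 4.05
eef_pos: [620.2, 56.6, 61.9]
ee_rot: [0.342, 0.06, 0.937, -0.023]
force: [0.1, -0.6, 0.1]
grip_width: 0.234
```

```bash
python3 - <<'E'
from h import *
s=sensors.sense();print(s['eef_pos'],s['force'],s['joints'],s['grip_width'],s['dq'])
E
```

```text
[620.18964101  56.57875003  61.92711265] [ 0.0907621  -0.64613588  0.10634756] [-0.08422198  0.5180944   1.90722526 -1.06728025  0.03466439 -0.47017453] 0.23379005727187718 [-0.00019321  0.01128246  0.0026924  -0.02680984 -0.00461899  0.02612031]
```

The wrist joint j5 is close to its limit (0.035). I'll ease the lean to about 34° and back off slightly.

Call:
play_rows --pt "-0.04 0 0 0.065 0.496 0 -0.53" --pt "-0.04 0 0 0.065 0.496 0 -0.53" --pt "0 0 0 0 0 0 -0.53" --pt "0 0 0 0 0 0 -0.53" --pt "0 0 0 0 0 0 -0.53"

```text
time_s: 4.47
eef_pos: [619.9, 52.0, 61.8]
ee_rot: [0.331, 0.064, 0.941, -0.03]
force: [-0.6, -0.4, 0.5]
grip_width: 0.233
```

```bash
python3 - <<'E'
from h import *
s=sensors.sense();print(s['eef_pos'],s['force'],s['joints'],s['grip_width'])
q=s['ee_rot'];print(R.from_quat([q[1],q[2],q[3],q[0]]).as_matrix().round(3))
E
```

```text
[619.91495183  52.00713682  61.75197109] [-0.57632933 -0.44089319  0.50209253] [-0.08491832  0.51799305  1.89281834 -0.71139306  0.07146218 -0.8269126 ] 0.2331113158006679
[[-0.773  0.14   0.619]
 [ 0.1    0.99  -0.099]
 [-0.627 -0.015 -0.779]]
```

Call:
play_rows --pt "0 0 0 0 0 0 -0.53" --pt "0 0 0 0 0 0 -0.53" --pt "0 0 0 0 0 0 -0.53" --pt "0 0 0 0 0 0 -0.53"

```text
time_s: 4.8
eef_pos: [619.9, 52.0, 61.4]
ee_rot: [0.331, 0.064, 0.941, -0.03]
force: [-1.0, 0.3, -0.6]
grip_width: 0.235
```

```bash
cat > st.py <<'E'
from h import *
np.set_printoptions(precision=3,suppress=True)
s=sensors.sense();q=s['ee_rot'];M=R.from_quat([q[1],q[2],q[3],q[0]]).as_matrix()
print(s['eef_pos'],s['force'],s['joints'],s['grip_width'],s['time_s']);print('z',M[:,2],'y',M[:,1],'lean',np.degrees(np.arccos(-M[2,2])))
E
python3 st.py
```

```text
[619.93   51.984  61.446] [-1.035  0.281 -0.565] [-0.085  0.519  1.893 -0.707  0.072 -0.831] 0.2345922034260832 4.8
z [ 0.619 -0.099 -0.779] y [ 0.14   0.99  -0.015] lean 38.807891509594654
```

Call:
play_rows --pt "-0.03 0.04 0 0.065 0.5 0 -0.53" --pt "-0.03 0.04 0 0.065 0.5 0 -0.53" --pt "0 0 0 0 0 0 -0.53" --pt "0 0 0 0 0 0 -0.53"

```text
time_s: 5.13
eef_pos: [619.1, 51.2, 62.0]
ee_rot: [0.301, 0.066, 0.951, -0.034]
force: [-0.2, 0.0, 0.2]
grip_width: 0.232
```

```bash
python3 st.py
```

```text
[619.055  51.162  61.992] [-0.225  0.015  0.169] [-0.082  0.517  1.853 -0.346  0.167 -1.19 ] 0.23224141926711134 5.1333
z [ 0.568 -0.104 -0.816] y [ 0.146  0.989 -0.024] lean 35.26659323324997
```

Call:
play_rows --pt "-0.04 0.1 -0.05 0.0 0.1 0 -0.53" --pt "0 0 -0.06 0 0 0 -0.53" --pt "0 0 0 0 0 0 -0.53" --pt "0 0 0 0 0 0 -0.53"

```text
time_s: 5.47
eef_pos: [616.9, 55.4, 56.9]
ee_rot: [0.295, 0.066, 0.953, -0.034]
force: [0.1, 0.1, 0.8]
grip_width: 0.232
```

```bash
python3 st.py
```

```text
[616.895  55.42   56.924] [0.056 0.132 0.818] [-0.073  0.525  1.851 -0.361  0.176 -1.17 ] 0.23239062452167297 5.4667
z [ 0.558 -0.103 -0.824] y [ 0.145  0.989 -0.026] lean 34.55282941417013
```

Call:
play_rows --pt "-0.015 -0.1 0 0 0 0 -0.53" --pt "-0.015 -0.1 0 0 0 0 -0.53" --pt "-0.013 -0.05 0 0 0 0 -0.53" --pt "0 0 0 0 0 0 -0.53"

```text
time_s: 5.8
eef_pos: [615.5, 45.3, 57.4]
ee_rot: [0.296, 0.066, 0.952, -0.034]
force: [2.7, 3.2, -1.6]
grip_width: 0.234
```

Call:
play_rows --pt "-0.013 -0.1 0 0 0 0 -0.53" --pt "-0.013 -0.1 0 0 0 0 -0.53" --pt "-0.013 -0.1 0 0 0 0 -0.53" --pt "0 0 0 0 0 0 -0.53"

```text
time_s: 6.13
eef_pos: [613.8, 32.8, 57.3]
ee_rot: [0.295, 0.066, 0.953, -0.034]
force: [0.7, -0.3, -0.6]
grip_width: 0.23
```

The contact force dropped, so the switch has probably snapped over. Retreating and checking the ridge position.

Call:
play_rows --pt "-0.21 0.04 0.31 0 0 0 -0.53" --pt "-0.21 0.04 0.31 0 0 0 -0.53" --pt "-0.21 0.04 0.31 0 0 0 -0.53" --pt "-0.21 0.04 0.31 0 0 0 -0.53" --pt "0 0 0 0 0 0 -0.53" --pt "0 0 0 0 0 0 -0.53"

```text
time_s: 6.63
eef_pos: [580.5, 39.8, 107.3]
ee_rot: [0.296, 0.066, 0.952, -0.034]
force: [0.2, -0.5, 0.3]
grip_width: 0.235
```

```bash
cat > ridge.py <<'E'
from h import *
np.set_printoptions(precision=1,suppress=True)
c=snap('wrist'); P=world(c); print(sensors.sense()['eef_pos'])
m=((P[...,2]>51.5)&(P[...,2]<62)&(P[...,0]>590)&(P[...,0]<640)&(P[...,1]>10)&(P[...,1]<100)).astype(np.uint8)
k,l,st,ce=cv2.connectedComponentsWithStats(m)
for i in range(1,k):
    if st[i,4]>30: print(st[i],ce[i],np.nanmedian(P[l==i],0),P[l==i].min(0),P[l==i].max(0))
E
python3 ridge.py; python3 st.py
```

```text
[580.5  39.7 106.7]
[313 238  10  28 268] [317.6 251.7] [607.2  35.6  56.5] [599.9  31.5  51.5] [621.1  39.2  57.7]
[580.464  39.727 106.667] [-0.132  0.135  0.241] [-0.116  0.366  1.935 -0.159  0.241 -1.406] 0.23786575685429176 6.6833
z [ 0.558 -0.103 -0.823] y [ 0.145  0.989 -0.025] lean 34.58062854106015
```

The ridge moved by 20.0 mm, so the switch is open. Next I'll go above plate_a with the tool vertical.

Call:
play_rows --pt "-0.9 -0.2 0.8 0 0 0 -0.53" --pt "-0.9 -0.2 0.8 0 0 0 -0.53" --pt "-0.43 -0.85 0.12 0.139 0.951 0 -0.2" --pt "-0.43 -0.85 0.12 0.139 0.951 0 -0.2" --pt "-0.43 -0.85 0.12 0.139 0.951 0 -0.2" --pt "-0.43 -0.85 0.12 0.139 0.951 0 -0.2" --pt "-0.43 -0.85 0.12 0.139 0.951 0 -0.2" --pt "-0.43 -0.85 0.12 0.139 0.951 0 -0.2"

```text
time_s: 7.35
eef_pos: [414.6, -180.1, 190.5]
ee_rot: [-0.004, 0.066, 0.998, -0.01]
force: [0.4, 0.4, -0.5]
grip_width: 0.399
```

Call:
play_rows --pt "0 0 0 0 0 0 -0.2" --pt "0 0 0 0 0 0 -0.2" --pt "0 0 0 0 0 0 -0.2"

```text
time_s: 7.6
eef_pos: [415.6, -177.7, 189.4]
ee_rot: [-0.002, 0.066, 0.998, -0.01]
force: [-0.1, -0.0, -0.2]
grip_width: 0.403
```

```bash
python3 st.py; python3 - <<'E'
from h import *
np.set_printoptions(precision=1,suppress=True)
c=pickle.load(open('side.pkl','rb'))
a,b=ray(c,275,298,8),ray(c,309,303.7,8); print(a,b,(a+b)/2,np.linalg.norm(a-b),np.degrees(np.arctan2(*(b-a)[[1,0]])))
c=snap('wrist'); pickle.dump(c,open('wpl.pkl','wb')); save(c,'wpl.png')
E
```

```text
[ 415.606 -177.688  189.398] [-0.121 -0.034 -0.172] [-0.653  0.191  1.771 -0.02   1.171 -2.084] 0.4032128375097168 7.6
z [-0.005 -0.02  -1.   ] y [ 0.131  0.991 -0.02 ] lean 1.174575112158129
[ 397.7 -172.7    8. ] [ 489.4 -199.8    8. ] [ 443.6 -186.3    8. ] 95.64467722911368 -16.44039399152663
```

View pics/wpl.png

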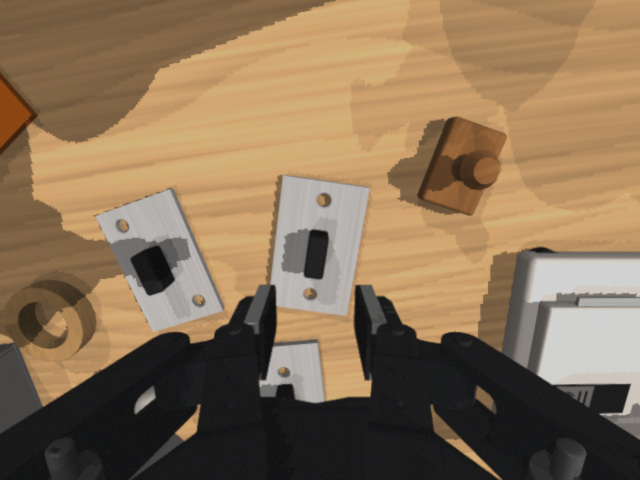

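The wrist view confirms plate_a near (318,250). Its holes at (323,200) and (310,294) are wide apart on the centre line. The diagonal-hole plate is at (160,260), and part of plate_b shows at (295,370).

```bash
python3 - <<'E'
from h import *
np.set_printoptions(precision=2,suppress=True)
c=pickle.load(open('wpl.pkl','rb')); P=world(c)
a,b=ray(c,323,200,8),ray(c,310,294,8); print(a,b,(a+b)/2,np.linalg.norm(a-b),np.degrees(np.arctan2(*(b-a)[[1,0]])))
m=(P[...,2]>28)&(P[...,2]<48)&(P[...,0]>400)&(P[...,0]<490)&(P[...,1]<-150)&(P[...,1]>-230); m[:200]=0;m[300:]=0
m=m.astype(np.uint8);k,l,st,ce=cv2.connectedComponentsWithStats(m)
for i in range(1,k):
    if st[i,4]>100:
        r=cv2.minAreaRect(P[l==i][:,:2].astype(np.float32)); print(st[i],r,np.median(P[l==i][:,2]))
# bright plate outline from z>4
g=cv2.cvtColor(c['pixels'],cv2.COLOR_RGB2HSV); m=((g[...,1]<60)&(P[...,2]>3)&(P[...,2]<14)).astype(np.uint8); m[:150]=0; m[340:]=0; m[:,:250]=0; m[:,390:]=0
m=cv2.morphologyEx(m,cv2.MORPH_OPEN,np.ones((5,5)));k,l,st,ce=cv2.connectedComponentsWithStats(m); i=1+st[1:,4].argmax()
v,u=np.where(l==i); q=np.array([ray(c,x,y,8)[:2] for x,y in zip(u,v)],np.float32); print(st[i],cv2.minAreaRect(q))
E
```

```text
[ 397.51 -171.55    8.  ] [ 488.8 -196.2    8. ] [ 443.16 -183.88    8.  ] 94.56633958520013 -15.11519053557915
[303 234  25  46 898] ((443.5238342285156, -184.600341796875), (17.99764060974121, 40.210601806640625), 74.21337890625) 37.33834235642229
[ 271  176   98  139 9403] ((442.92584228515625, -184.45703125), (79.8370590209961, 129.515869140625), 74.27952575683594)
```

Call:
play_rows --pt "0.35 -0.08 -0.4 0.1 -0.025 -0.667 -0.1" --pt "0.34 -0.087 -0.4 0.09 -0.025 -0.667 -0.1" --pt "0 0 -0.8 0 0 0 -0.1" --pt "0 0 -0.8 0 0 0 -0.1" --pt "0 0 -0.8 0 0 0 -0.1" --pt "0 0 -0.4 0 0 0 -0.1" --pt "0 0 0 0 0 0 -0.1" --pt "0 0 0 0 0 0 -0.1" --squeeze 60

```text
time_s: 8.32
eef_pos: [443.3, -183.7, 46.3]
ee_rot: [-0.0, 0.134, 0.991, -0.0]
force: [0.4, -0.1, 0.0]
grip_width: 0.45
```

```bash
python3 st.py
```

```text
[ 443.274 -183.682   46.335] [ 0.413 -0.064  0.035] [-0.637  0.459  1.838 -0.001  0.845 -1.938] 0.4498911863549861 8.3167
z [-0.001  0.    -1.   ] y [ 0.266  0.964 -0.   ] lean 0.04134945267001423
```

Call:
play_rows --pt "0 -0.02 -0.5 0 0 0 -0.1" --pt "0 0 -0.35 0 0 0 -0.1" --pt "0 0 0 0 0 0 -0.1" --pt "0 0 0 0 0 0 -1" --pt "0 0 0 0 0 0 -1" --pt "0 0 0 0 0 0 -1" --pt "0 0 0 0 0 0 -1" --pt "0 0 0 0 0 0 -1"

```text
time_s: 8.98
eef_pos: [444.2, -185.8, 14.1]
ee_rot: [0.001, 0.135, 0.991, -0.001]
force: [-0.7, 1.5, 7.0]
grip_width: 0.197
```

```bash
python3 st.py
```

```text
[ 444.166 -185.833   14.106] [-0.679  1.472  6.989] [-0.64   0.52   1.853 -0.     0.765 -1.94 ] 0.19675716290022677 8.9833
z [ 0.003 -0.002 -1.   ] y [ 0.268  0.964 -0.002] lean 0.19630398261932636
```

Call:
play_rows --pt "0 0 0.4 0 0 0 -1" --pt "0 0 0.8 0 0 0 -1" --pt "0 0 0.8 0 0 0 -1" --pt "0 0 0.7 0 0 0 -1" --pt "0 0 0 0 0 0 -1" --pt "0 0 0 0 0 0 -1"

```text
time_s: 9.48
eef_pos: [443.8, -185.7, 122.1]
ee_rot: [0.002, 0.135, 0.991, -0.001]
force: [-0.6, 0.1, -2.6]
grip_width: 0.2
```

```bash
python3 st.py; python3 - <<'E'
from h import *
np.set_printoptions(precision=1,suppress=True)
for f in ['wpress','side','wr']:
    c=pickle.load(open(f+'.pkl','rb')); P=world(c)
    for n,x,y in [('L',551,238.5),('R',539,145.7)]:
        m=(np.hypot(P[...,0]-x,P[...,1]-y)<11)&(P[...,2]>35)&(P[...,2]<50)
        t=(np.hypot(P[...,0]-x,P[...,1]-y)<11)&(P[...,2]>41.5)&(P[...,2]<50)
        if m.sum()>3: print(f,n,m.sum(),np.median(P[m],0),P[m].min(0),P[m].max(0),'top',t.sum(),P[t].mean(0) if t.any() else '', np.array(np.where(t)).mean(1)[::-1] if t.any() else '')
c=pickle.load(open('wpress.pkl','rb'));P=world(c);print(c['pixels'][100:126,310:332].mean(2).astype(int)); print(P[102:122,312:330,2].round(0).astype(int))
E
```

```text
[ 443.822 -185.724  122.1  ] [-0.565  0.109 -2.607] [-0.64   0.337  1.775 -0.001  1.026 -1.94 ] 0.2003057597903691 9.4833
z [ 0.003 -0.003 -1.   ] y [ 0.267  0.964 -0.002] lean 0.25018168138796754
wpress L 104 [550.5 237.9  40.9] [546.  233.3  36.4] [555.  242.6  44.2] top 41 [550.9 237.9  42.8] [320.5 110.1]
wpress R 96 [538.3 143.7  40.8] [533.3 134.8  35.5] [543.  148.3  44.6] top 38 [538.  141.9  42.9] [306.7 216.6]
side L 12 [550.  238.1  38.3] [545.3 232.2  35.5] [561.4 240.4  44.8] top 3 [549.5 237.3  43.9] [318.3 185.3]
side R 6 [534.8 141.3  41.3] [532.5 137.5  36.1] [537.9 151.9  46.7] top 2 [536.3 140.6  46.7] [316.5 206. ]
wr R 511 [536.1 142.1  40.3] [532.5 134.9  35. ] [542.9 147.9  44.9] top 170 [537.5 142.5  42.9] [498.8 110.1]
[[123 124 123 124 123 123 123 124 123 124 124 124 124 124 124 124 124 124
  124 124 124 124]
 [124 124 125 123 124 124 123 123 124 124 123 123 123 123 124 125 124 124
  124 124 123 124]
 [123 124 124 124 123 124 121 117 121 124 124 125 123 124 124 123 124 124
  124 124 123 123]
 [123 124 123 124 123 122 117 114 117 121 123 123 124 124 124 123 1
[... 9253 characters left out ...]
        29                   30                   30
                    30                   30                   31
                    29                   30                   29
                    30                   29                   28]
 [                  30                   29 -9223372036854775808
                    30                   30                   30
                    31                   30                   30
                    30                   32                   30
                    28                   31                   29
                    28                   30                   28]]<stdin>:9: RuntimeWarning: invalid value encountered in cast
```

Call:
play_rows --pt "0.18 0.67 0 0 0 -0.975 -1" --pt "0.18 0.67 0 0 0 -0.975 -1" --pt "0.18 0.67 0 0 0 -0.975 -1" --pt "0.18 0.67 0 0 0 -0.975 -1" --pt "0.18 0.67 0 0 0 -0.975 -1" --pt "0.18 0.67 0 0 0 -0.975 -1" --pt "0.18 0.67 0 0 0 -0.975 -1" --pt "0.18 0.67 0 0 0 -0.975 -1"

```text
time_s: 10.15
eef_pos: [500.3, 30.5, 119.3]
ee_rot: [-0.001, 0.52, 0.854, -0.001]
force: [0.8, -0.8, -2.4]
grip_width: 0.198
```

Call:
play_rows --pt "0.18 0.67 0 0 0 -0.975 -1" --pt "0.18 0.67 0 0 0 -0.975 -1" --pt "0.18 0.67 0 0 0 -0.975 -1" --pt "0.18 0.67 0 0 0 -0.975 -1" --pt "0.18 0.67 0 0 0 -0.975 -1" --pt "0.18 0.67 0 0 0 -0.975 -1" --pt "0 0 0 0 0 0 -1" --pt "0 0 0 0 0 0 -1"

```text
time_s: 10.82
eef_pos: [543.3, 190.7, 118.9]
ee_rot: [-0.001, 0.751, 0.661, -0.001]
force: [-0.1, 0.2, -1.7]
grip_width: 0.2
```

```bash
python3 st.py; python3 - <<'E'
from h import *
c=snap('side'); pickle.dump(c,open('side2.pkl','wb')); save(c,'side2.png',(270,400,120,250),4)
c=snap('wrist'); pickle.dump(c,open('w3.pkl','wb')); save(c,'w3.png')
E
```

```text
[543.282 190.681 118.889] [-0.066  0.228 -1.664] [ 0.134  0.531  1.483 -0.     1.131  0.261] 0.2002079751302016 10.8167
z [-0.003 -0.001 -1.   ] y [ 0.992 -0.127 -0.003] lean 0.1770864749065126
```

View pics/w3.png

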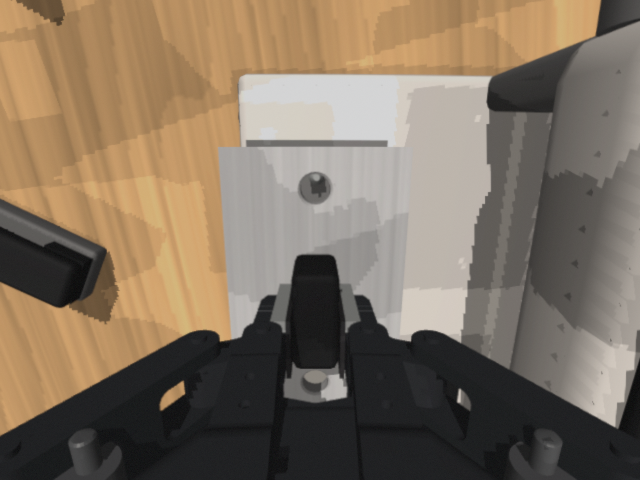

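The wrist view shows the left pin at (316,178) through the hole at (315,187). Computing the offset.

```bash
python3 - <<'E'
from h import *
np.set_printoptions(precision=2,suppress=True)
c=pickle.load(open('w3.pkl','rb')); P=world(c)
g=cv2.cvtColor(c['pixels'],cv2.COLOR_RGB2GRAY)
print(ray(c,315,187,112.8),ray(c,316,178,44))
m=((P[...,2]>100)&(P[...,2]<120)).astype(np.uint8); m[:140]=0;m[240:]=0
hole=(P[150:230,285:345,2]<98); v,u=np.where(hole); print('hole px',u.mean()+285,v.mean()+150,u.min()+285,u.max()+285,v.min()+150,v.max()+150)
print('top z',np.nanmedian(P[220:250,240:290,2]), 'left edge/right edge slope rows', [(np.where(m[r])[0].min(),np.where(m[r])[0].max()) for r in (160,220)], 'far edge',[np.where(m[:,x])[0].min() for x in (240,390)])
p=P[170:206,300:332].reshape(-1,3); t=p[(p[:,2]>36)&(p[:,2]<48)]; print('pin pts',len(t),t.mean(0),t.max(0),t.min(0))
# plate tilt
q=P[155:245,235:290].reshape(-1,3); q=q[np.abs(q[:,2]-112.8)<8]; print(np.linalg.lstsq(np.c_[q[:,:2],np.ones(len(q))],q[:,2],rcond=None)[0])
E
```

```text
[550.6  239.46 112.8 ] [550.84 237.4   44.  ]
hole px 314.6702786377709 187.7987616099071 300 329 174 202
top z 112.50299426804548 left edge/right edge slope rows [(np.int64(219), np.int64(555)), (np.int64(223), np.int64(546))] far edge [np.int64(147), np.int64(147)]
pin pts 131 [550.49 236.73  41.55] [555.2  239.88  45.35] [545.91 233.16  37.83]
[  0.     0.   111.65]
```

View pics/side2.png

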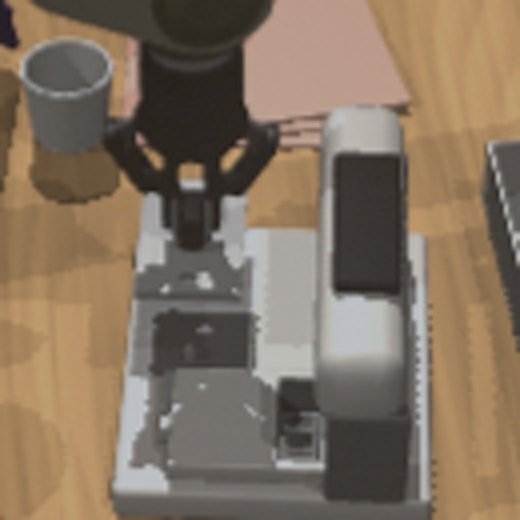

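The plate is level, with the hole 1.6 mm beyond the pin in +y. I'll correct that and lower it to just above the pins.

Call:
play_rows --pt "0.01 -0.04 -0.5 0 0 0 -1" --pt "0 0 -0.5 0 0 0 -1" --pt "0 0 -0.35 0 0 0 -1" --pt "0 0 0 0 0 0 -1" --pt "0 0 0 0 0 0 -1"

```text
time_s: 11.33
eef_pos: [544.2, 187.3, 66.2]
ee_rot: [-0.001, 0.752, 0.66, -0.001]
force: [0.6, -0.1, -2.0]
grip_width: 0.201
```

```bash
python3 st.py; python3 - <<'E'
from h import *
np.set_printoptions(precision=2,suppress=True)
c=snap('wrist'); save(c,'w4.png',(250,380,120,250),4); P=world(c); z=sensors.sense()['eef_pos'][2]-14.1+8
m=(P[...,2]>z-5)&(P[...,2]<z+5)
hole=((P[...,2]<z-5)|np.isnan(P[...,2])).astype(np.uint8); k,l,st,ce=cv2.connectedComponentsWithStats(hole)
for i in range(1,k):
    if 200<st[i,4]<2500 and 280<ce[i][0]<350:
        u0,v0,w,h=st[i,:4]; print(st[i],ce[i],ray(c,u0+w/2,v0+h/2,z)); p=P[l==i]; t=p[(p[:,2]>37)&(p[:,2]<48)]; print(len(t),t.mean(0),t.min(0),t.max(0))
E
```

```text
[544.176 187.318  66.159] [ 0.63  -0.126 -1.995] [ 0.128  0.598  1.528 -0.     1.018  0.258] 0.20101320224481403 11.3333
z [-0.002 -0.    -1.   ] y [ 0.992 -0.13  -0.002] lean 0.11556617962675692
[300 174  30  30 702] [314.55 188.65] [551.51 236.3   60.95]
279 [550.79 237.35  41.34] [545.94 232.92  37.34] [555.5  241.2   45.11]
[302 370  26  20 383] [314.47 379.38] [539.4  144.43  60.95]<stdin>:8: RuntimeWarning: Mean of empty slice.
  ret = um.true_divide(
Traceback (most recent call last):
ValueError: zero-size array to reduction operation minimum which has no identity
```

View pics/w4.png

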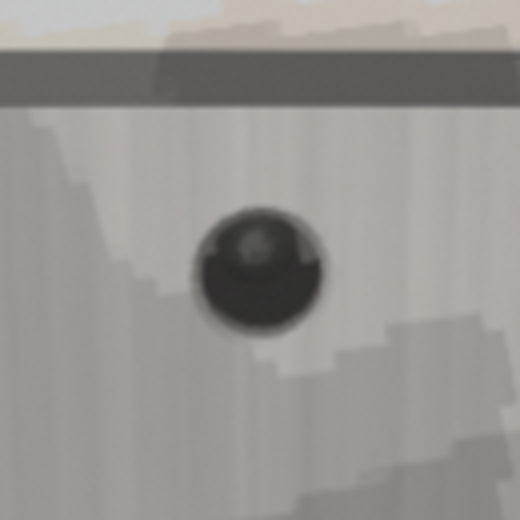

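The crop shows the pin tip inside the hole with about 1 mm offset. I'll correct by (-0.7,+1) and lower with force checks.

Call:
play_rows --pt "-0.015 0.025 -0.1 0 0 0 -1" --pt "0 0 -0.1 0 0 0 -1" --pt "0 0 -0.1 0 0 0 -1" --pt "0 0 0 0 0 0 -1"

```text
time_s: 11.72
eef_pos: [543.5, 189.1, 53.7]
ee_rot: [-0.0, 0.751, 0.66, -0.001]
force: [-0.5, -0.3, -2.1]
grip_width: 0.2
```

Call:
play_rows --pt "0 0 -0.08 0 0 0 -1" --pt "0 0 -0.08 0 0 0 -1" --pt "0 0 0 0 0 0 -1"

```text
time_s: 11.97
eef_pos: [543.5, 189.2, 47.3]
ee_rot: [-0.0, 0.751, 0.66, -0.001]
force: [-0.3, -0.6, -2.5]
grip_width: 0.197
```

Call:
play_rows --pt "0 0 -0.05 0 0 0 -1" --pt "0 0 -0.05 0 0 0 -1" --pt "0 0 0 0 0 0 -1" --pt "0 0 0 0 0 0 -1"

```text
time_s: 12.3
eef_pos: [544.0, 189.3, 44.2]
ee_rot: [-0.0, 0.751, 0.66, -0.0]
force: [0.1, 0.4, 0.8]
grip_width: 0.201
```

The tool is at 44.2 mm (44.1 expected when home). A light press, then release and lift.

Call:
play_rows --pt "0 0 -0.03 0 0 0 -1" --pt "0 0 0 0 0 0 -1" --pt "0 0 0.02 0 0 0 -0.2" --pt "0 0 0 0 0 0 -0.1" --pt "0 0 0 0 0 0 -0.1" --pt "0 0 0.5 0 0 0 -0.1" --pt "0 0 0.9 0 0 0 -0.1" --pt "0 0 0.9 0 0 0 -0.1"

```text
time_s: 12.97
eef_pos: [543.1, 189.1, 135.7]
ee_rot: [-0.001, 0.751, 0.66, -0.001]
force: [0.5, 0.8, -1.1]
grip_width: 0.45
```

Call:
play_rows --pt "0 0.5 0.9 0 0 0 -0.53" --pt "0 0.5 0.9 0 0 0 -0.53" --pt "0 0.4 0.6 0 0 0 -0.53" --pt "0 0 0 0 0 0 -0.53" --pt "0 0 0 0 0 0 -0.53"

```text
time_s: 13.38
eef_pos: [544.0, 245.8, 232.2]
ee_rot: [0.0, 0.751, 0.66, 0.001]
force: [-0.3, -0.0, -1.0]
grip_width: 0.237
```

```bash
python3 st.py; python3 - <<'E'
from h import *
np.set_printoptions(precision=4,suppress=True)
c=snap('wrist'); pickle.dump(c,open('w5.pkl','wb')); save(c,'w5.png'); P=world(c)
d=P[...,:2]-np.array([544.7,190.8]); a=np.radians(-7.4); x=d[...,0]*np.cos(a)+d[...,1]*np.sin(a); y=-d[...,0]*np.sin(a)+d[...,1]*np.cos(a)
m=(abs(x)<36)&(abs(y)<61)&(P[...,2]>25)&(P[...,2]<50)&~((abs(x)<14)&(abs(y)<25))
q=P[m]; X=np.c_[x[m],y[m],np.ones(m.sum())]
for _ in range(3):
    k=np.linalg.lstsq(X,q[:,2],rcond=None)[0]; r=abs(X@k-q[:,2])<3; X,q=X[r],q[r]
print('plate plane (expect z 38)',k,len(q))
for n,s in [('L y30..60',(y>30)&(y<61)),('R',(y<-30)&(y>-61))]:
    print(n,np.median(P[...,2][m&s]))
b=(abs(x)<40)&(abs(y)<40)&(P[...,2]>62)&(P[...,2]<75); r=cv2.minAreaRect(P[b][:,:2].astype(np.float32)); print('bar',b.sum(),r,np.median(P[b][:,2]))
E
```

```text
[543.993 245.811 232.157] [-0.27  -0.003 -0.968] [ 0.228  0.472  1.266 -0.     1.402  0.357] 0.236783935935014 13.3833
z [ 0.001  0.    -1.   ] y [ 0.992 -0.128  0.001] lean 0.07682484133970584
plate plane (expect z 38) [ 0.0008  0.0041 37.3117] 5518
L y30..60 37.43647818320295
R 37.06521246410671
bar 743 ((544.9073486328125, 191.70814514160156), (38.57883834838867, 17.195419311523438), 82.94886779785156) 66.99898609180104
```

View pics/w5.png

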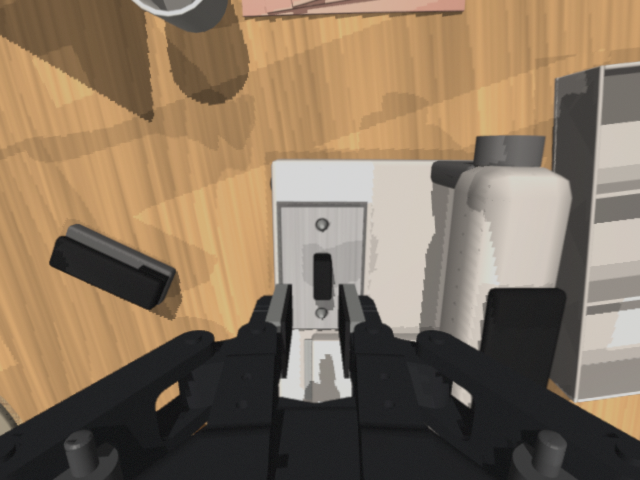

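The plate sits flat: its plane is 37.3 mm against 38 expected, with the deck reading the same -0.5 mm low. Tilt is below 0.3° and both pins show in the holes at (322,224) and (321,313). Now I'll go back to the switch.

Call:
play_rows --pt "0 -0.31 0 0 0 1 -0.53" --pt "0 -0.31 0 0 0 1 -0.53" --pt "0 -0.31 0 0 0 1 -0.53" --pt "0 -0.31 0 0 0 1 -0.53" --pt "0 -0.31 0 0 0 1 -0.53" --pt "0 -0.31 0 0 0 1 -0.53" --pt "0 -0.31 0 0 0 1 -0.53" --pt "0 -0.31 0 0 0 1 -0.53"

```text
time_s: 14.1
eef_pos: [543.2, 144.5, 229.7]
ee_rot: [-0.002, 0.416, 0.909, -0.001]
force: [0.0, 0.1, 0.1]
grip_width: 0.235
```

Call:
play_rows --pt "0 -0.35 0 0 0 1 -0.53" --pt "0 -0.35 0 0 0 1 -0.53" --pt "0 -0.35 0 0 0 1 -0.53" --pt "0 -0.35 0 0 0 1 -0.53" --pt "0 -0.35 0 0 0 1 -0.53" --pt "0 -0.35 0 0 0 1 -0.53" --pt "0 -0.35 0 0 0 1 -0.53" --pt "0 -0.2 0 -0.122 -0.937 0 -0.53"

```text
time_s: 14.77
eef_pos: [544.4, 37.4, 229.1]
ee_rot: [0.047, 0.063, 0.997, -0.004]
force: [1.4, -0.1, 0.1]
grip_width: 0.232
```

Call:
play_rows --pt "0 0 0 -0.122 -0.937 0 -0.53" --pt "0 0 0 -0.122 -0.937 0 -0.53" --pt "0 0 0 -0.122 -0.937 0 -0.53" --pt "0 0 0 -0.122 -0.937 0 -0.53" --pt "0 0 0 -0.122 -0.937 0 -0.53" --pt "0 0 0 0 0 0 -0.53" --pt "0 0 0 0 0 0 -0.53"

```text
time_s: 15.35
eef_pos: [542.8, 39.6, 230.2]
ee_rot: [0.29, 0.062, 0.955, -0.019]
force: [-0.8, 0.0, 0.7]
grip_width: 0.238
```

```bash
python3 st.py
```

```text
[542.83   39.61  230.207] [-0.774  0.027  0.728] [-0.146  0.094  1.891  0.015  0.568 -1.597] 0.23829917881640802 15.35
z [ 0.551 -0.073 -0.832] y [ 0.13   0.991 -0.001] lean 33.735913135212
```

Call:
play_rows --pt "0.244 0 -0.77 0 0 0 -0.53" --pt "0.244 0 -0.77 0 0 0 -0.53" --pt "0.244 0 -0.77 0 0 0 -0.53" --pt "0.244 0 -0.77 0 0 0 -0.53" --pt "0 0 0 0 0 0 -0.53" --pt "0 0 0 0 0 0 -0.53"

```text
time_s: 15.85
eef_pos: [582.9, 39.7, 107.0]
ee_rot: [0.29, 0.062, 0.955, -0.019]
force: [0.2, 0.1, 0.6]
grip_width: 0.235
```

```bash
python3 st.py; python3 ridge.py
```

```text
[582.949  39.655 107.011] [0.165 0.116 0.613] [-0.133  0.368  1.924  0.004  0.261 -1.577] 0.235198322221952 15.85
z [ 0.551 -0.073 -0.832] y [ 0.13   0.992 -0.001] lean 33.74482986766583
[583.5  39.7 109. ]
[310 237  10  28 265] [314.5 251.1] [607.4  35.7  56.6] [600.   31.6  51.5] [620.9  39.3  57.9]
```

Call:
play_rows --pt "0.24 -0.035 -0.36 0 0 0 -0.53" --pt "0.24 -0.035 -0.36 0 0 0 -0.53" --pt "0.17 -0.025 -0.27 0 0 0 -0.53" --pt "0.08 -0.012 -0.13 0 0 0 -0.53" --pt "0.08 -0.01 -0.13 0 0 0 -0.53" --pt "0 0 0 0 0 0 -0.53" --pt "0 0 0 0 0 0 -0.53"

```text
time_s: 16.48
eef_pos: [615.5, 35.3, 59.4]
ee_rot: [0.292, 0.062, 0.954, -0.019]
force: [0.1, -1.4, 0.7]
grip_width: 0.239
```

```bash
python3 st.py
```

```text
[615.512  35.312  59.402] [ 0.141 -1.353  0.697] [-0.133  0.511  1.864  0.009  0.172 -1.582] 0.2385814227238176 16.4833
z [ 0.556 -0.073 -0.828] y [ 0.129  0.992 -0.   ] lean 34.08773659373395
```

Call:
play_rows --pt "0 0 -0.06 0 0 0 -0.53" --pt "0 0 0 0 0 0 -0.53" --pt "0.013 0.1 0 0 0 0 -0.53" --pt "0.013 0.1 0 0 0 0 -0.53" --pt "0.007 0.05 0 0 0 0 -0.53" --pt "0 0 0 0 0 0 -0.53"

```text
time_s: 16.98
eef_pos: [616.6, 45.3, 56.3]
ee_rot: [0.292, 0.062, 0.954, -0.019]
force: [-2.0, -3.8, 2.2]
grip_width: 0.234
```

Call:
play_rows --pt "0.013 0.1 0 0 0 0 -0.53" --pt "0.013 0.1 0 0 0 0 -0.53" --pt "0.013 0.1 0 0 0 0 -0.53" --pt "0 0 0 0 0 0 -0.53"

```text
time_s: 17.32
eef_pos: [618.2, 57.8, 56.1]
ee_rot: [0.292, 0.062, 0.954, -0.019]
force: [-0.8, 0.8, -0.3]
grip_width: 0.234
```

Call:
play_rows --pt "-0.21 0.03 0.31 0 0 0 -0.53" --pt "-0.21 0.03 0.31 0 0 0 -0.53" --pt "-0.21 0.03 0.31 0 0 0 -0.53" --pt "-0.21 0.03 0.31 0 0 0 -0.53" --pt "0 0 0 0 0 0 -0.53" --pt "0 0 0 0 0 0 -0.53"

```text
time_s: 17.82
eef_pos: [584.8, 62.1, 106.0]
ee_rot: [0.293, 0.062, 0.954, -0.019]
force: [0.4, -0.6, -0.8]
grip_width: 0.235
```

```bash
python3 ridge.py
```

```text
[584.7  62.  105.3]
[306 239  10  28 270] [310.5 252.8] [610.   55.6  56.6] [602.2  51.2  51.5] [622.8  59.2  57.9]
```

The ridge reads y = 55.6, against 55.5 when first locked. Moving clear, then a last numeric check of the plate, tongue and bystanders.

Call:
play_rows --pt "-0.7 -0.2 0.8 0 0 0 -0.53" --pt "-0.9 -0.8 0.8 0 0 0 -0.53" --pt "-0.9 -0.9 0.5 0 0 0 -0.53" --pt "-0.5 -0.9 0.3 0 0 0 -0.53" --pt "0 0 0 0 0 0 -0.53" --pt "0 0 0 0 0 0 -0.53"

```text
time_s: 18.37
eef_pos: [488.2, -27.9, 184.4]
ee_rot: [0.292, 0.064, 0.954, -0.02]
force: [-0.5, 0.0, -0.8]
grip_width: 0.234
```

```bash
python3 st.py; python3 - <<'E'
from h import *
np.set_printoptions(precision=3,suppress=True)
o=pickle.load(open('side.pkl','rb'))
for n in ['side','scene']:
    c=snap(n); P=world(c)
    d=P[...,:2]-np.array([544.7,190.8]); a=np.radians(-7.4); x=d[...,0]*np.cos(a)+d[...,1]*np.sin(a); y=-d[...,0]*np.sin(a)+d[...,1]*np.cos(a)
    for nm,m in [('plate +y',(abs(x)<34)&(y>26)&(y<60)),('plate -y',(abs(x)<34)&(y<-26)&(y>-52)),('deck',(x>50)&(x<80)&(abs(y)<60)),('tongue',(x>-25)&(x<-5)&(y<-58)&(y>-63))]:
        print(n,nm,m.sum(),np.median(P[...,2][m]) if m.any() else '')
    b=(abs(x)<25)&(abs(y)<35)&(P[...,2]>58)&(P[...,2]<80); print('bar',b.sum(),P[b].mean(0) if b.any() else '')
    if n=='side':
        D=cv2.absdiff(c['pixels'],o['pixels']).max(2)
        for nm,(u,v) in dict(glue=(341,335),cup=(389,352),spool=(413,288),tape=(315,392),stamp=(268,262),stapler=(247,200),jar=(286,145),platec=(293,349),plateb=(355,313)).items():
            print(nm,'changed px',int((D[v-18:v+18,u-18:u+18]>50).sum()))
E
```

```text
[488.246 -27.875 184.442] [-0.476  0.017 -0.821] [-0.366  0.024  2.106  0.3    0.448 -2.036] 0.23418942266372383 18.3667
z [ 0.554 -0.076 -0.829] y [ 0.134  0.991 -0.001] lean 34.001956885868836
side plate +y 124 39.20727489739852
side plate -y 130 39.326843478615615
side deck 241 31.086016255395407
side tongue 11 40.6508218897734
bar 61 [543.23  185.828  67.357]
glue changed px 563
cup changed px 0
spool changed px 0
tape changed px 529
stamp changed px 0
stapler changed px 66
jar changed px 322
platec changed px 697
plateb changed px 220
scene plate +y 242 37.67372325072529
scene plate -y 157 37.5226710878469
scene deck 1 29.724297716940328
scene tongue 13 37.76668396858804
bar 90 [547.488 190.377  66.137]
```

```bash
python3 - <<'E'
from h import *
o=pickle.load(open('side.pkl','rb')); c=snap('side')
D=np.abs(c['z_map']-o['z_map'])
for nm,(u,v) in dict(glue=(341,335),tape=(315,392),stapler=(247,200),jar=(286,145),platec=(293,349),plateb=(355,313)).items():
    print(nm,int((D[v-18:v+18,u-18:u+18]>20).sum()), float(np.median(D[v-18:v+18,u-18:u+18])))
print(order.finish_job())
E
```

```text
glue 15 3.31890869140625
tape 15 3.13616943359375
stapler 90 5.43402099609375
jar 567 12.669677734375
platec 7 3.4266357421875
plateb 8 3.61932373046875
the job is handed in; nothing more can be done
None
```

I opened the lock by its ridge and lowered plate_a, the plate with holes 95 mm apart, onto both pins. I then slid the switch back to locked and handed the job in at about 18.5 s of the 61 s allowed.

**Last checks**
- **Lock:** the ridge moved 20.0 mm to open and came back to y = 55.6 mm, against 55.5 mm at the start.
- **Plate:** it lies flat, with its top about 8 mm above the deck and less than 0.3° of tilt. The tool height at release was 44.2 mm, against 44.1 mm expected.
- **Forces:** the contact forces I read stayed below 8 N.
- **Bystanders:**
  - The pen cup, spool and stamp look unchanged in the side view.
  - The glue, tape and the two other plates changed only in brightness, not in depth, which I take to be shadow from the arm.
  - The stapler and button jar did show changed pixels and depth. I put that down to the arm covering them differently; it never went near either. I did not check this with another picture.

**Weaker points**
- The tongue over the plate end covered only 11–13 pixels. The side camera read it about 1.4 mm above the plate, while the other fixed camera read it level with the plate. The locked state therefore rests on the ridge position.
- The first 40° lean brought wrist joint j5 close to its limit, so I worked at about 34°.

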